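# Shut the slide dryer and start it

## Robot

A 6-joint arm with a two-finger parallel gripper is mounted at the origin on the work surface. World frame = base frame: x ahead of the robot, y to its left, z up, the work surface at z = 0. Lengths are in mm, angles in rad, forces in N, time in s.
With the tool pointing down it reaches from about 275 to 750 mm from the base axis. Payload 10.2 kg.
Tool frame: the origin (TCP) lies between the finger pads; the fingertips stand 25 mm ahead of it and the grasp point (between the pads) lies 6 mm ahead of it; z points along the fingers, y is the line along which they close (so a half turn about z gives the same grasp; the last joint's range is limited). The gripper opens to 85 mm and grips with 20 to 120 N. Pads are 22 mm wide; open, the fingers measure 114 mm over their backs; the gripper's body (76 mm by 85 mm) begins 54 mm behind the grasp point. The pads swing forward as they close: fully open they stand 13 mm farther back than shut.
Start: joints at [0.882, 0.313, 1.498, -0, 1.331, -0.223], TCP at [235.81, 469.068, 256.294] pointing down, gripper open.
Joint ranges: [-2.94, 2.94], [-0.97, 2.17], [0.19, 2.56], [-1.23, 4.37], [0.02, 3.11], [-2.88, 2.88]. Speed limits (rad/s): [2.39, 2.39, 3.01, 3.14, 3.14, 3.14].

## Interface

Orientations are given as a unit quaternion [w, x, y, z].
In Python, from rig import ctrl, eyes, finish_job gives the robot as it stands.
- The arm moves only by the tool step_arm, never from a script. Its argument "increments" is a list of rows, each an object of numbers: "dx", "dy", "dz": the shift along the tool's x, y, z in units of 25 mm (1.0 is 25 mm); "wx", "wy", "wz": the turn, a rotation vector about the tool's x, y, z in units of 6 degrees (1.0 is 6 degrees). A call has 1 to 5 rows; each row shifts and turns the commanded pose from where the row before left it, along the tool's axes as they then stand; what a row does not reach is not made up. A row lasts 1/10 s, in which the tool goes at most 50 mm and 8.59 degrees, less where a joint would pass 70% of its speed; a pose out of reach is approached as far as the arm can. A call is refused whole if a number of a shift passes 1 or a number of a turn 1, either way. A call with a gripper value outside its range is refused whole. "fingers" is the finger opening in mm, from 0 to 85.4, set as the call begins (left out, the last holds). The fingers move at their own pace and stop on an object; "squeeze" is the grip in N (left out, the last holds). Time passes only in rows, so rows that do not move let the fingers close. It gives the time, the measured TCP pose, the force, the opening and the grip force at its end, in the units of the state.
- ctrl.sense(): the state, without advancing time (a new reading comes with each control period).
- eyes.capture(name): name is "scene" or "top" or "wrist"; returns a dict with "frame" (420x560x3 uint8, blue, green, red), "fx", "fy", "cx", "cy" (pixels), "R" (3x3) and "t" (3): a world point X has camera coordinates R X + t; the wrist camera has in their place "tool_from_camera" (4x4, takes a point from camera to tool coordinates, whose origin is the TCP and whose axes are the flange's). Camera axes: x right, y down, z forward; pixel columns grow to the right and rows downward; lengths in mm; the calibration is good to about 2 mm. A picture is of the moment at which its call begins: read the wrist's pose just before it. There is no depth.
- finish_job(): hands the job in; it is judged then, once.
Trained networks look in the newest picture that a camera, given by its name, has taken for a name from the list of things; names that differ only in an ending like _2 or _b are one class to them, and where a whole thing is asked for, a point or a joint stands for the part that bears it (a point fixed in the world has none). Each returns a list of dicts, best first, with "p" (0 to 1); they miss things now and then, are a little off and sometimes report something else, mostly with a low value. They report only what shows in the picture. A call takes as long as a camera call.
- eyes.cut_out(camera, label): "mask" (420x560 bool, what is visible of it).
- eyes.landmark_of(camera, label): "point" ([x, y, z] in mm, in the coordinates of the camera as it stood for that picture, good to about 4 mm: a listed point, or the origin of a listed thing).
The state is a dict: "time_s": time; "joints": joint angles; "dq": joint speeds; "tau": joint torques, N m; "eef_pos": TCP position; "ee_rot": TCP orientation; "force": force on the tool from outside, world axes, zero at the start; "wrist_torque": the same for the moment, N m; "grip_width": opening from 0.0 (shut) to 1.0 (fully open); "grip_force": force on a finger pad.
Only numpy, scipy, OpenCV 4.12 (cv2) and the standard library are available. Lean on these libraries where they do the work, as an engineer would, in place of code of your own. Each camera call takes 0.05 s, during which the arm holds its last target. There are 200 camera calls.

## Task

The slide dryer has been left open: with the fingertips push its slide tray all the way in, then push the door fully shut, then press the larger button on its roof (start) right down and let it come up again. Leave the smaller button (stop) alone, and do not lift, shift or knock over any of the things standing about.

Things in the scene. Friction and masses are not known exactly. Their poses are not given: they have to be found in the camera images.
- dryer: Slide dryer: a low white box fixed to the bench, 240 deep (its x) x 200 wide (its y) x 95 high, walls 8 mm, open at its front (-x, towards the robot). Origin: centre of its underside; z up. It may stand up to 0.3 rad askew.
- tray (a joint): Slide tray that runs in and out of the dryer's open front: 0 = fully home (its front panel flush with the dryer's front edge), positive = metres sticking out along the dryer's -x, at most 0.13; starts 0.06 to 0.12 out. About 0.5 kg, slides with about 2 N of friction and stays where it is left; a rigid stop at 0.
- tray_front (a point): Centre of the outer face of the tray's aluminium front panel: panel 178 wide, 62 high, spanning 12 to 74 mm above the bench. A flat push here along the dryer's +x sends the tray in. Behind it the tray has low walls and glass slides on edge. Site axes as the dryer's.
- door (a joint): Grey door on an upright hinge at the dryer's left (+y) front corner: 0 = fully shut across the front, positive = radians open, swinging out towards the robot and on to the left; starts at 1.5 to 2.0, limit 2.1. Light friction (0.06 N m), stays where it is left; a rigid stop at 0. It is shut by pushing its outer face. Tray and door do not block one another mechanically.
- door_hinge (a point): On the door's hinge axis, at the outer face, at the door's mid-height (48 mm above the bench). The point turns with the door: its -y runs along the door from the hinge to the free edge (door 196 wide, 10 thick, 88 high, spanning 4 to 92 mm above the bench), its -x points out of the outer face, z up. With the door shut its axes are the dryer's. In the dryer's frame the hinge lies at (-0.132, 0.098).
- door_face (a point): Point on the door's outer face, 115 mm from the hinge at mid-height, a good place to push; axes as door_hinge (-x is the outward normal). A black pull strip 10 wide, 60 high, 7 proud runs along the free edge, centred 185 mm from the hinge.
- start (a joint): The start button's travel: 0 = up, 0.006 = fully down (about 5 N on a spring; it comes back up when released). It counts as pressed from 0.0045.
- start_top (a point): Centre of the top of the start button: the larger of the two round grey buttons on the dryer's roof near the front, 32 dia, in a black housing; it presses straight down. It may be the left or the right one.
- stop (a joint): The stop button's travel, 0 = up, 0.006 = fully down. To be left alone.
- stop_top (a point): Centre of the top of the stop button: the smaller of the two round grey buttons, 18 dia, in a black housing, about 100 mm beside the start button, on the other side of the roof's middle.
- bottle: Bystander: amber bottle with black cap, 48 dia x 85 high (mm), loose, right of the dryer. Origin: centre of its underside.
- jar: Bystander: glass jar with white lid, 60 dia x 62 high (mm), loose, in front of the dryer to its right. Origin: centre of its underside.
- slide_case: Bystander: white slide case, 70 x 85 x 30 (mm), loose, on the dryer's roof towards its back. Origin: centre of its underside.
- brush: Bystander: small brush lying flat, 160 long (mm), loose, left of the dryer. Origin: centre of its underside.
- blade_box: Bystander: grey blade box, 90 x 60 x 34 (mm), loose, out to the left of the door. Origin: centre of its underside.
- cassette: Bystander: white embedding cassette with wax block, 40 x 28 x 18 (mm), loose, right of the dryer. Origin: centre of its underside.

How it is judged (in metres and radians):
On the way, in this order (a step that is already met when the one before it is completed fails the run):
1. the tray is fully home (value of joint tray below 0.006 m and value of joint door above 0.3 rad), for 0.2 s.
2. the door is fully shut (value of joint door below 0.05 rad and value of joint tray below 0.006 m), for 0.2 s.
3. the start button is pressed down (value of joint start above 0.0045 m), for 0.05 s.
At the end, for the whole second after the job is handed in: Tray within 6 mm of home, door within 0.05 rad of shut, both buttons up again (within 2 mm), and every bystander within 30 mm of where it stood (all of step 2 and value of joint each of start, stop below 0.002 m and distance of each of bottle, jar, slide_case, brush, blade_box, cassette from where it was at the start of the episode below 0.03 m); the robot touches nothing.
It fails at once if the door is swung shut while the tray still sticks out (value of joint door below 0.7 rad and value of joint tray above 0.02 m).
It fails at once if the start button is pressed before the door is shut (value of joint start above 0.003 m and value of joint door above 0.06 rad).
It fails at once if the stop button is pressed (value of joint stop above 0.003 m).
It fails at once if a thing standing about is lifted or shifted by more than 30 mm (distance of any of bottle, jar, slide_case, brush, blade_box, cassette from where it was at the start of the episode above 0.03 m).
It fails at once if a standing thing is tipped over (angle between any of bottle, jar, slide_case, blade_box, cassette's own z axis and vertical above 0.5 rad).
It also fails if it takes over 58 s, if anything falls off the work surface, if the arm or the gripper's body presses on something with over 40 N, if the wrist force passes 120 N, or if a joint passes its speed limit or range.

## Working session

There is one attempt and no reset: what is moved stays moved. The work goes in short steps, Python scripts to look and compute and a tool call to move; the robot and the scene stay as the last step left them, time stands still between calls to the robot, and variables do not carry over. Pictures are saved under pics/ and viewed, at most 10 in all, crops included, and the job is handed in when it is done.

Besides the shell and the picture viewer there is one more tool, called after ">>>" as name([rows], argument=value, ...), one row to a line, values as JSON. step_arm: Moves the arm, as the interface text tells. Its arguments: {"type":"object","properties":{"increments":{"type":"array"},"fingers":{"type":"number"},"squeeze":{"type":"number"}},"required":["increments"]}

```bash
mkdir -p pics; cat > h.py <<'E'
import numpy as np, cv2
from rig import ctrl, eyes, finish_job
def look(cam,names):
    c=eyes.capture(cam); R=np.array(c["R"]);t=np.array(c["t"]); out={}
    for n in names:
        r=eyes.landmark_of(cam,n)
        for d in r[:2]:
            X=R.T@(np.array(d["point"])-t); print(cam,n,round(d["p"],2),X.round(1)); out.setdefault(n,X)
    return c,out
E
python3 - <<'E'
from h import *
s=ctrl.sense();print(s["time_s"],s["eef_pos"],s["ee_rot"])
for cam in("top","scene"):
    c,o=look(cam,["dryer","tray_front","door_hinge","door_face","start_top","stop_top","jar","bottle","blade_box","slide_case"])
    cv2.imwrite(f"pics/{cam}1.png",c["frame"])
print(ctrl.sense()["time_s"])
E
```

```text
0.0 [235.65174744 468.87506072 255.7381742 ] [-3.06064912e-04  2.30810721e-01  9.72998445e-01 -5.86080087e-04]
top dryer 0.66 [707.8 -17.9  -3. ]
top tray_front 0.71 [497.6 -27.9  46.2]
top door_hinge 0.76 [572.7  75.3  43.2]
top door_face 0.61 [462.9 109.7  50.7]
top stop_top 0.47 [621.3  29.5 118.8]
top jar 0.81 [ 517.3 -228.4    0.6]
top bottle 0.92 [ 649.7 -187.3    1.6]
top blade_box 0.76 [520.1 290.8  -2.7]
top slide_case 0.77 [776.4 -19.5  96.4]
scene dryer 0.71 [ 7.077e+02 -1.470e+01  3.000e-01]
scene dryer 0.71 [669.6 166.   -0.9]
scene tray_front 0.93 [503.1 -25.7  41.3]
scene tray_front 0.54 [625.   31.6 116.6]
scene door_hinge 0.64 [569.8  75.1  48. ]
scene door_face 0.96 [459.9 110.5  49.2]
scene start_top 0.63 [641.3 -73.  118.3]
scene stop_top 0.61 [621.1  30.  113.7]
scene jar 0.77 [ 508.8 -223.9    1.8]
scene bottle 0.87 [ 6.503e+02 -1.831e+02 -3.000e-01]
scene bottle 0.66 [503.9 -25.9  42. ]
scene blade_box 0.98 [515.8 292.1   2.2]
scene slide_case 0.85 [776.5 -18.9  95.5]
1.1
```

View pics/top1.png

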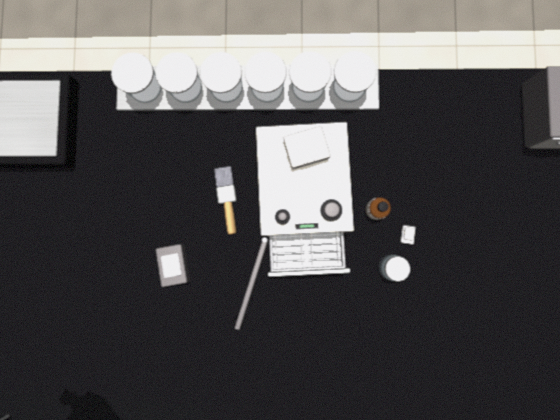

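View pics/scene1.png

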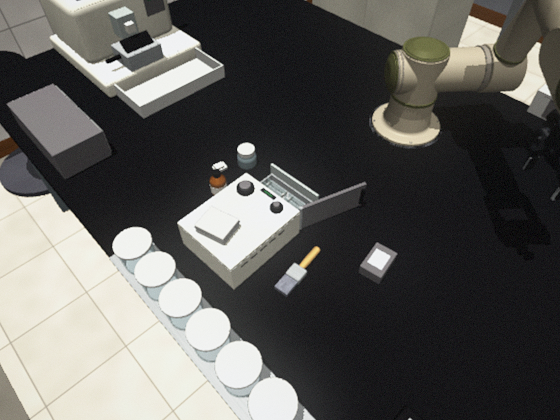

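The top view shows the dryer at columns 257–353 and rows 123–237. The large button (start) is at (332,210), on the right, and stop is at (283,216). The tray front is at row 273, and the door runs from (265,240) to (238,328). That gives a yaw of about 0.05 rad, the tray about 88 mm out and the door about 1.93 rad open, consistent with the hinge position in the spec.

>>> step_arm([
  {"dx": -1,"dy": -1,"wz": -1},
  {"dx": -1,"dy": -1,"wz": -1},
  {"dx": -1,"dy": -1,"wz": -1},
  {"dx": -1,"dy": -1,"wz": -1},
  {"dx": -1,"dy": -1,"wz": -0.93},
], fingers=0)

```text
invalid input at $.increments[0]: expected keys dx, dy, dz, wx, wy, wz
```

>>> step_arm([
  {"dx": -0.5,"dy": -1},
  {"dx": -0.5,"dy": -1},
  {"dx": -0.5,"dy": -1},
  {"dx": -0.5,"dy": -1},
  {"dx": -0.5,"dy": -1},
])

```text
invalid input at $.increments[0]: expected keys dx, dy, dz, wx, wy, wz
```

>>> step_arm([
  {"dy": -1},
  {"dy": -1},
  {"dy": -1},
  {"dy": -1},
  {"dy": -1},
])

```text
invalid input at $.increments[0]: expected keys dx, dy, dz, wx, wy, wz
```

All six keys are required.

>>> step_arm([
  {"dx": -1,"dy": -1,"dz": 0,"wx": 0,"wy": 0,"wz": -1},
  {"dx": -1,"dy": -1,"dz": 0,"wx": 0,"wy": 0,"wz": -1},
  {"dx": -1,"dy": -1,"dz": 0,"wx": 0,"wy": 0,"wz": -1},
  {"dx": -1,"dy": -1,"dz": 0,"wx": 0,"wy": 0,"wz": -1},
  {"dx": -1,"dy": -1,"dz": 0,"wx": 0,"wy": 0,"wz": -0.93},
], fingers=0)

```text
time_s: 1.6
eef_pos: [324.5, 316.9, 256.5]
ee_rot: [0.0, -0.028, 1.0, 0.0]
force: [0.2, 0.4, 0.1]
grip_width: 0.144
grip_force: 0.0
```

>>> step_arm([
  {"dx": -0.5,"dy": -1,"dz": 0,"wx": 0,"wy": 0,"wz": 0},
  {"dx": -0.5,"dy": -1,"dz": 0,"wx": 0,"wy": 0,"wz": 0},
  {"dx": -0.5,"dy": -1,"dz": 0,"wx": 0,"wy": 0,"wz": 0},
  {"dx": -0.5,"dy": -1,"dz": 0,"wx": 0,"wy": 0,"wz": 0},
  {"dx": -0.5,"dy": -1,"dz": 0,"wx": 0,"wy": 0,"wz": 0},
])

```text
time_s: 2.1
eef_pos: [393.2, 195.4, 256.4]
ee_rot: [0.0, -0.025, 1.0, 0.0]
force: [1.2, 0.4, -0.4]
grip_width: 0.001
grip_force: 0.0
```

>>> step_arm([
  {"dx": 0,"dy": -1,"dz": 0,"wx": 0,"wy": 0,"wz": 0},
  {"dx": 0,"dy": -1,"dz": 0,"wx": 0,"wy": 0,"wz": 0},
  {"dx": 0,"dy": -1,"dz": 0,"wx": 0,"wy": 0,"wz": 0},
  {"dx": 0,"dy": -1,"dz": 0,"wx": 0,"wy": 0,"wz": 0},
  {"dx": 0,"dy": -1,"dz": 0,"wx": 0,"wy": 0,"wz": 0},
])

```text
time_s: 2.6
eef_pos: [399.0, 70.6, 256.4]
ee_rot: [0.0, -0.025, 1.0, -0.0]
force: [0.8, 0.7, -0.2]
grip_width: -0.0
grip_force: 0.0
```

>>> step_arm([
  {"dx": -0.4,"dy": -0.8,"dz": 0,"wx": 0,"wy": 0,"wz": 0},
  {"dx": -0.4,"dy": -0.8,"dz": 0,"wx": 0,"wy": 0,"wz": 0},
  {"dx": -0.4,"dy": -0.8,"dz": 0,"wx": 0,"wy": 0,"wz": 0},
  {"dx": -0.4,"dy": -0.8,"dz": 0,"wx": 0,"wy": 0,"wz": 0},
  {"dx": -0.4,"dy": -0.8,"dz": 0,"wx": 0,"wy": 0,"wz": 0},
])

```text
time_s: 3.1
eef_pos: [454.4, -26.6, 256.4]
ee_rot: [0.0, -0.025, 1.0, -0.0]
force: [-0.3, 0.9, -0.9]
grip_width: 0.003
grip_force: 0.0
```

>>> step_arm([
  {"dx": 0,"dy": 0,"dz": 1,"wx": 0,"wy": 0,"wz": 0},
  {"dx": 0,"dy": 0,"dz": 1,"wx": 0,"wy": 0,"wz": 0},
  {"dx": 0,"dy": 0,"dz": 1,"wx": 0,"wy": 0,"wz": 0},
  {"dx": 0,"dy": 0,"dz": 1,"wx": 0,"wy": 0,"wz": 0},
  {"dx": 0,"dy": 0,"dz": 1,"wx": 0,"wy": 0,"wz": 0},
])

```text
time_s: 3.6
eef_pos: [454.1, -25.8, 130.5]
ee_rot: [0.0, -0.025, 1.0, -0.0]
force: [1.1, -0.6, 0.6]
grip_width: -0.004
grip_force: 0.0
```

>>> step_arm([
  {"dx": 0,"dy": 0,"dz": 1,"wx": 0,"wy": 0,"wz": 0},
  {"dx": 0,"dy": 0,"dz": 0.9,"wx": 0,"wy": 0,"wz": 0},
  {"dx": 0,"dy": 0,"dz": 0,"wx": 0,"wy": 0,"wz": 0},
])

```text
time_s: 3.9
eef_pos: [452.8, -25.4, 81.8]
ee_rot: [-0.002, -0.025, 1.0, 0.001]
force: [-0.5, 0.9, 0.1]
grip_width: -0.001
grip_force: 0.0
```

>>> step_arm([
  {"dx": -0.6,"dy": 0,"dz": 0,"wx": 0,"wy": 0,"wz": 0},
  {"dx": -0.6,"dy": 0,"dz": 0,"wx": 0,"wy": 0,"wz": 0},
  {"dx": -0.5,"dy": 0,"dz": 0,"wx": 0,"wy": 0,"wz": 0},
  {"dx": -0.5,"dy": 0,"dz": 0,"wx": 0,"wy": 0,"wz": 0},
  {"dx": -0.5,"dy": 0,"dz": 0,"wx": 0,"wy": 0,"wz": 0},
])

```text
time_s: 4.4
eef_pos: [522.0, -22.4, 85.1]
ee_rot: [0.0, -0.025, 1.0, -0.0]
force: [-2.7, -0.8, 1.1]
grip_width: -0.001
grip_force: 1.3
```

>>> step_arm([
  {"dx": -0.5,"dy": 0,"dz": 0,"wx": 0,"wy": 0,"wz": 0},
  {"dx": -0.5,"dy": 0,"dz": 0,"wx": 0,"wy": 0,"wz": 0},
  {"dx": -0.4,"dy": 0,"dz": 0,"wx": 0,"wy": 0,"wz": 0},
  {"dx": -0.2,"dy": 0,"dz": 0,"wx": 0,"wy": 0,"wz": 0},
  {"dx": 0,"dy": 0,"dz": 0,"wx": 0,"wy": 0,"wz": 0},
])

```text
time_s: 4.9
eef_pos: [562.1, -20.4, 84.6]
ee_rot: [0.001, -0.025, 1.0, -0.0]
force: [0.1, -0.3, -0.7]
grip_width: -0.002
grip_force: 0.0
```

>>> step_arm([
  {"dx": -0.15,"dy": 0,"dz": 0,"wx": 0,"wy": 0,"wz": 0},
  {"dx": -0.15,"dy": 0,"dz": 0,"wx": 0,"wy": 0,"wz": 0},
  {"dx": -0.15,"dy": 0,"dz": 0,"wx": 0,"wy": 0,"wz": 0},
  {"dx": -0.1,"dy": 0,"dz": 0,"wx": 0,"wy": 0,"wz": 0},
  {"dx": 0,"dy": 0,"dz": 0,"wx": 0,"wy": 0,"wz": 0},
])

```text
time_s: 5.4
eef_pos: [575.5, -19.7, 83.8]
ee_rot: [0.0, -0.025, 1.0, -0.0]
force: [0.1, 0.3, -0.8]
grip_width: 0.004
grip_force: 0.0
```

>>> step_arm([
  {"dx": -0.1,"dy": 0,"dz": 0,"wx": 0,"wy": 0,"wz": 0},
  {"dx": -0.1,"dy": 0,"dz": 0,"wx": 0,"wy": 0,"wz": 0},
  {"dx": 0,"dy": 0,"dz": 0,"wx": 0,"wy": 0,"wz": 0},
])

```text
time_s: 5.7
eef_pos: [579.4, -19.4, 83.6]
ee_rot: [-0.001, -0.025, 1.0, 0.0]
force: [-6.7, -0.7, 3.9]
grip_width: -0.005
grip_force: 3.7
```

>>> step_arm([
  {"dx": -0.06,"dy": 0,"dz": 0,"wx": 0,"wy": 0,"wz": 0},
  {"dx": 0,"dy": 0,"dz": 0,"wx": 0,"wy": 0,"wz": 0},
  {"dx": 0,"dy": 0,"dz": 0,"wx": 0,"wy": 0,"wz": 0},
])

```text
time_s: 6.0
eef_pos: [579.5, -19.4, 83.6]
ee_rot: [-0.003, -0.025, 1.0, 0.0]
force: [-16.6, -3.1, 8.5]
grip_width: 0.0
grip_force: 8.4
```

```bash
python3 - <<'E'
from h import *
c,o=look("scene",["tray_front","door_face","start_top","door_hinge"])
c,o=look("top",["tray_front","door_face","start_top","door_hinge","dryer"])
a=cv2.resize(c["frame"][180:350,180:420],None,fx=3,fy=3);cv2.imwrite("pics/top2.png",a)
E
```

```text
scene door_face 0.59 [457.8 107.5  45.6]
scene door_face 0.34 [ 590.3 -261.7   -3.2]
scene start_top 0.66 [639.7 -71.1 117.9]
scene start_top 0.53 [568.1  76.5  50.2]
scene door_hinge 0.86 [569.1  76.6  47.4]
scene door_hinge 0.3 [622.5  30.9 114.1]
top door_face 0.72 [468.4 106.3  50.5]
top start_top 0.41 [637.8 -69.9 119.2]
top door_hinge 0.91 [574.6  76.3  45.8]
top dryer 0.93 [711.1 -18.3  -1.1]
```

>>> step_arm([
  {"dx": 1,"dy": 0,"dz": 0,"wx": 0,"wy": 0,"wz": 0},
  {"dx": 1,"dy": 0,"dz": -0.8,"wx": 0,"wy": 0,"wz": 0},
  {"dx": 1,"dy": 0,"dz": -1,"wx": 0,"wy": 0,"wz": 0},
  {"dx": 1,"dy": 0,"dz": -1,"wx": 0,"wy": 0,"wz": 0},
  {"dx": 0.3,"dy": 0,"dz": -0.5,"wx": 0,"wy": 0,"wz": 0},
])

```text
time_s: 7.05
eef_pos: [473.4, -24.8, 168.2]
ee_rot: [0.001, -0.025, 1.0, -0.0]
force: [0.2, -0.8, -0.6]
grip_width: 0.004
grip_force: 0.0
```

>>> step_arm([
  {"dx": 0,"dy": 1,"dz": 0,"wx": 0,"wy": 0,"wz": 0},
  {"dx": 0,"dy": 1,"dz": 0,"wx": 0,"wy": 0,"wz": 0},
  {"dx": 0,"dy": 1,"dz": 0,"wx": 0,"wy": 0,"wz": 0},
  {"dx": 0,"dy": 1,"dz": 0,"wx": 0,"wy": 0,"wz": 0},
  {"dx": 0,"dy": 1,"dz": 0,"wx": 0,"wy": 0,"wz": 0},
])

```text
time_s: 7.55
eef_pos: [468.2, 101.1, 166.5]
ee_rot: [0.001, -0.025, 1.0, 0.0]
force: [0.6, -0.9, 0.0]
grip_width: -0.005
grip_force: 0.0
```

>>> step_arm([
  {"dx": 0,"dy": 1,"dz": 0,"wx": 0,"wy": 0,"wz": 0},
  {"dx": 0,"dy": 1,"dz": 0,"wx": 0,"wy": 0,"wz": 0},
  {"dx": 0,"dy": 0.6,"dz": 0,"wx": 0,"wy": 0,"wz": 0},
  {"dx": 0,"dy": 0,"dz": 0,"wx": 0,"wy": 0,"wz": 0},
])

```text
time_s: 7.95
eef_pos: [464.7, 166.4, 166.4]
ee_rot: [0.0, -0.026, 1.0, 0.0]
force: [-0.3, -0.6, 0.4]
grip_width: -0.001
grip_force: 0.0
```

```bash
python3 - <<'E'
from h import *
s=ctrl.sense();print(s["time_s"],s["eef_pos"])
for k in range(1):
    c,o=look("scene",["tray_front","door_face","door_hinge"])
    c,o=look("top",["tray_front","door_face","door_hinge"])
cv2.imwrite("pics/top3.png",cv2.resize(c["frame"][180:350,180:420],None,fx=3,fy=3))
y=.05;R=np.array([[np.cos(y),-np.sin(y)],[np.sin(y),np.cos(y)]]);H=np.array([572,75])
p=R.T@(np.array(s["eef_pos"][:2])-H);print("uv",p)
for a in [1.93]+list(np.arange(1.8,-.01,-.15)):
    off=11*abs(np.cos(a))+15*abs(np.sin(a)); q=125*np.array([-np.sin(a),-np.cos(a)])+off*np.array([-np.cos(a),np.sin(a)])
    d=(q-p)/25;print(round(a,2),q.round(0),(H+R@q).round(0),"dx",round(-d[0],2),"dy",round(d[1],2));p=q
E
```

```text
7.95 [464.74641275 166.4283967  166.37282263]
scene door_face 0.58 [458.8 109.5  47.3]
scene door_hinge 0.78 [568.3  77.9  48.9]
top tray_front 0.53 [587.6 -22.2  44.6]
top door_face 0.92 [466.9 105.6  49.2]
top door_hinge 0.73 [572.7  73.   47.4]
uv [-102.55003288   96.6745802 ]
1.93 [-111.   61.] [458. 130.] dx 0.33 dy -1.44
1.8 [-118.   45.] [452. 114.] dx 0.28 dy -0.63
1.65 [-123.   26.] [448.  94.] dx 0.22 dy -0.78
1.5 [-126.    7.] [446.  76.] dx 0.1 dy -0.75
1.35 [-126.  -11.] [447.  58.] dx -0.0 dy -0.7
1.2 [-123.  -29.] [451.  40.] dx -0.11 dy -0.71
1.05 [-118.  -46.] [457.  23.] dx -0.22 dy -0.7
0.9 [-109.  -63.] [466.   6.] dx -0.33 dy -0.68
0.75 [-99. -79.] [477.  -9.] dx -0.44 dy -0.63
0.6 [-85. -93.] [492. -22.] dx -0.54 dy -0.57
0.45 [ -69. -105.] [508. -34.] dx -0.64 dy -0.49
0.3 [ -51. -115.] [527. -42.] dx -0.72 dy -0.38
0.15 [ -32. -122.] [546. -48.] dx -0.78 dy -0.27
0.0 [ -11. -125.] [567. -50.] dx -0.83 dy -0.13
```

View pics/top3.png

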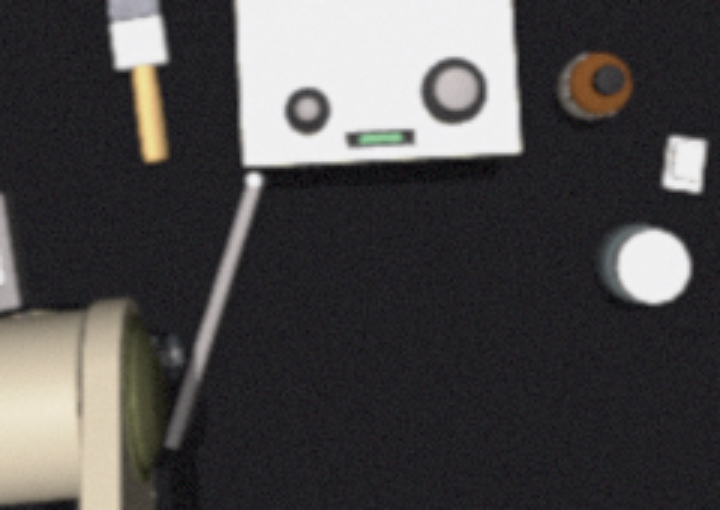

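The tray is home: its panel is flush with the front and hidden under the roof edge. The fingertips are left of the door at about (170,350) in the crop. Next I'll lower and sweep the door.

>>> step_arm([
  {"dx": 0,"dy": 0,"dz": 1,"wx": 0,"wy": 0,"wz": 0},
  {"dx": 0,"dy": 0,"dz": 1,"wx": 0,"wy": 0,"wz": 0},
  {"dx": 0,"dy": 0,"dz": 1,"wx": 0,"wy": 0,"wz": 0},
  {"dx": 0,"dy": 0,"dz": 0.3,"wx": 0,"wy": 0,"wz": 0},
  {"dx": 0,"dy": 0,"dz": 0,"wx": 0,"wy": 0,"wz": 0},
])

```text
time_s: 8.85
eef_pos: [464.5, 164.8, 83.4]
ee_rot: [-0.001, -0.025, 1.0, -0.0]
force: [-0.1, -0.4, 0.5]
grip_width: -0.001
grip_force: 0.0
```

>>> step_arm([
  {"dx": 0.17,"dy": -0.72,"dz": 0,"wx": 0,"wy": 0,"wz": 0},
  {"dx": 0.17,"dy": -0.72,"dz": 0,"wx": 0,"wy": 0,"wz": 0},
  {"dx": 0.28,"dy": -0.63,"dz": 0,"wx": 0,"wy": 0,"wz": 0},
  {"dx": 0.22,"dy": -0.78,"dz": 0,"wx": 0,"wy": 0,"wz": 0},
  {"dx": 0.1,"dy": -0.75,"dz": 0,"wx": 0,"wy": 0,"wz": 0},
])

```text
time_s: 9.35
eef_pos: [446.4, 73.3, 85.3]
ee_rot: [0.001, -0.025, 1.0, -0.0]
force: [1.3, 1.5, 0.7]
grip_width: 0.0
grip_force: 0.6
```

>>> step_arm([
  {"dx": 0,"dy": -0.7,"dz": 0,"wx": 0,"wy": 0,"wz": 0},
  {"dx": -0.11,"dy": -0.7,"dz": 0,"wx": 0,"wy": 0,"wz": 0},
  {"dx": -0.22,"dy": -0.7,"dz": 0,"wx": 0,"wy": 0,"wz": 0},
  {"dx": -0.33,"dy": -0.68,"dz": 0,"wx": 0,"wy": 0,"wz": 0},
])

```text
time_s: 9.75
eef_pos: [466.5, 4.5, 85.3]
ee_rot: [0.001, -0.025, 1.0, -0.0]
force: [-0.2, 1.3, -0.3]
grip_width: 0.002
grip_force: 0.5
```

>>> step_arm([
  {"dx": -0.44,"dy": -0.63,"dz": 0,"wx": 0,"wy": 0,"wz": 0},
  {"dx": -0.54,"dy": -0.57,"dz": 0,"wx": 0,"wy": 0,"wz": 0},
  {"dx": -0.64,"dy": -0.49,"dz": 0,"wx": 0,"wy": 0,"wz": 0},
  {"dx": -0.72,"dy": -0.38,"dz": 0,"wx": 0,"wy": 0,"wz": 0},
  {"dx": -0.4,"dy": -0.14,"dz": 0,"wx": 0,"wy": 0,"wz": 0},
])

```text
time_s: 10.25
eef_pos: [538.6, -47.4, 85.4]
ee_rot: [0.001, -0.025, 1.0, -0.0]
force: [-0.7, 1.0, -0.1]
grip_width: 0.001
grip_force: 0.4
```

>>> step_arm([
  {"dx": -0.35,"dy": -0.13,"dz": 0,"wx": 0,"wy": 0,"wz": 0},
  {"dx": -0.25,"dy": 0,"dz": 0,"wx": 0,"wy": 0,"wz": 0},
  {"dx": -0.2,"dy": 0,"dz": 0,"wx": 0,"wy": 0,"wz": 0},
  {"dx": -0.2,"dy": 0,"dz": 0,"wx": 0,"wy": 0,"wz": 0},
  {"dx": 0,"dy": 0,"dz": 0,"wx": 0,"wy": 0,"wz": 0},
])

```text
time_s: 10.75
eef_pos: [562.5, -48.1, 83.9]
ee_rot: [0.0, -0.025, 1.0, -0.0]
force: [0.2, -0.4, 0.4]
grip_width: -0.001
grip_force: 0.0
```

>>> step_arm([
  {"dx": -0.1,"dy": 0,"dz": 0,"wx": 0,"wy": 0,"wz": 0},
  {"dx": -0.1,"dy": 0,"dz": 0,"wx": 0,"wy": 0,"wz": 0},
  {"dx": 0,"dy": 0,"dz": 0,"wx": 0,"wy": 0,"wz": 0},
])

```text
time_s: 11.05
eef_pos: [567.3, -48.0, 83.8]
ee_rot: [0.0, -0.025, 1.0, -0.0]
force: [-0.1, 0.7, -0.4]
grip_width: 0.001
grip_force: 0.0
```

>>> step_arm([
  {"dx": -0.1,"dy": 0,"dz": 0,"wx": 0,"wy": 0,"wz": 0},
  {"dx": 0,"dy": 0,"dz": 0,"wx": 0,"wy": 0,"wz": 0},
  {"dx": 0,"dy": 0,"dz": 0,"wx": 0,"wy": 0,"wz": 0},
])

```text
time_s: 11.35
eef_pos: [568.9, -47.9, 83.7]
ee_rot: [-0.001, -0.025, 1.0, 0.0]
force: [-4.3, -0.1, 2.9]
grip_width: 0.003
grip_force: 2.4
```

>>> step_arm([
  {"dx": -0.08,"dy": 0,"dz": 0,"wx": 0,"wy": 0,"wz": 0},
  {"dx": 0,"dy": 0,"dz": 0,"wx": 0,"wy": 0,"wz": 0},
  {"dx": 0,"dy": 0,"dz": 0,"wx": 0,"wy": 0,"wz": 0},
])

```text
time_s: 11.65
eef_pos: [569.1, -47.9, 83.7]
ee_rot: [-0.004, -0.025, 1.0, 0.0]
force: [-18.2, -2.1, 10.6]
grip_width: -0.001
grip_force: 9.0
```

>>> step_arm([
  {"dx": 0.8,"dy": 0,"dz": 0,"wx": 0,"wy": 0,"wz": 0},
  {"dx": 0.8,"dy": 0,"dz": 0,"wx": 0,"wy": 0,"wz": 0},
  {"dx": 0.5,"dy": 0,"dz": -1,"wx": 0,"wy": 0,"wz": 0},
  {"dx": 0,"dy": 0,"dz": -1,"wx": 0,"wy": 0,"wz": 0},
  {"dx": 0,"dy": 0,"dz": -1,"wx": 0,"wy": 0,"wz": 0},
])

```text
time_s: 12.15
eef_pos: [519.0, -50.5, 159.9]
ee_rot: [0.0, -0.025, 1.0, 0.0]
force: [0.4, -0.9, 0.5]
grip_width: 0.0
grip_force: 0.0
```

>>> step_arm([
  {"dx": 0.6,"dy": 0,"dz": -1,"wx": 0,"wy": 0,"wz": 0},
  {"dx": 0.6,"dy": 0,"dz": 0,"wx": 0,"wy": 0,"wz": 0},
  {"dx": 0,"dy": 0,"dz": 0,"wx": 0,"wy": 0,"wz": 0},
])

```text
time_s: 12.45
eef_pos: [488.6, -52.0, 184.4]
ee_rot: [0.0, -0.025, 1.0, -0.0]
force: [0.2, 0.7, -0.2]
grip_width: -0.002
grip_force: 0.0
```

```bash
python3 - <<'E'
from h import *
s=ctrl.sense();print(s["time_s"],s["eef_pos"])
for k in range(2):
    for cam in("scene","top"):
        c,o=look(cam,["tray_front","door_face","door_hinge","start_top","stop_top"])
        for n in("start_top","stop_top"):
            for m in eyes.cut_out(cam,n)[:1]:
                v,u=np.nonzero(m["mask"]); R=np.array(c["R"]);C=-R.T@np.array(c["t"])
                d=R.T@np.array([(u.mean()-c["cx"])/c["fx"],(v.mean()-c["cy"])/c["fy"],1]); print(" mask",n,round(m["p"],2),len(u),(C+d*(117-C[2])/d[2]).round(1),u.mean().round(),v.mean().round())
        cv2.imwrite(f"pics/{cam}4.png",cv2.resize(c["frame"][180:350,180:420] if cam=="top" else c["frame"][130:300,160:400],None,fx=3,fy=3))
E
```

```text
12.45 [488.55145649 -52.00171634 184.42682385]
scene door_face 0.53 [576.6 -39.5  46.3]
scene door_hinge 0.75 [568.9  75.1  47.5]
scene door_hinge 0.5 [ 593.  -261.1   -2.9]
scene start_top 0.66 [641.  -74.9 119.3]
scene stop_top 0.42 [621.5  29.3 112.4]
 mask start_top 0.55 114 [645.3 -67.2 117. ] 244.0 186.0
top door_hinge 0.69 [ 646.8 -185.8   -1.2]
top door_hinge 0.65 [576.9  74.   45.1]
top start_top 0.7 [642.5 -70.6 119.8]
top start_top 0.23 [517.  292.7   1. ]
top stop_top 0.44 [624.6  32.6 119. ]
 mask start_top 0.7 182 [639.6 -75.6 117. ] 332.0 209.0
 mask stop_top 0.48 68 [625.1  29.7 117. ] 283.0 216.0
scene door_face 0.62 [571.7 -39.5  45.9]
scene door_hinge 0.68 [571.2  79.   51. ]
scene start_top 0.57 [640.9 -72.5 123. ]
scene stop_top 0.37 [621.9  31.8 114. ]
scene stop_top 0.3 [ 647.4 -184.9    2. ]
 mask start_top 0.6 74 [645.  -67.9 117. ] 244.0 186.0
 mask stop_top 0.73 967 [581.2 318.5 117. ] 377.0 263.0
top tray_front 0.6 [591.4 -25.5  44.1]
top tray_front 0.25 [670.9 162.8   1.2]
top door_face 0.81 [584.4 -44.2  50.7]
top door_hinge 0.74 [573.3  76.3  45.9]
top door_hinge 0.63 [581.8 -39.8  52.4]
top start_top 0.71 [636.8 -73.2 118.6]
top start_top 0.6 [518.5 293.5  -0.9]
top stop_top 0.52 [622.   30.5 119.6]
 mask start_top 0.54 147 [639.4 -74.3 117. ] 332.0 209.0
```

View pics/scene4.png

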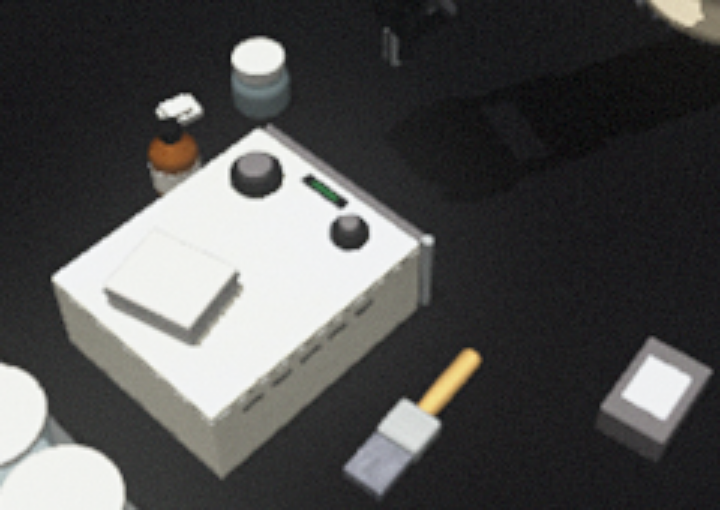

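View pics/top4.png

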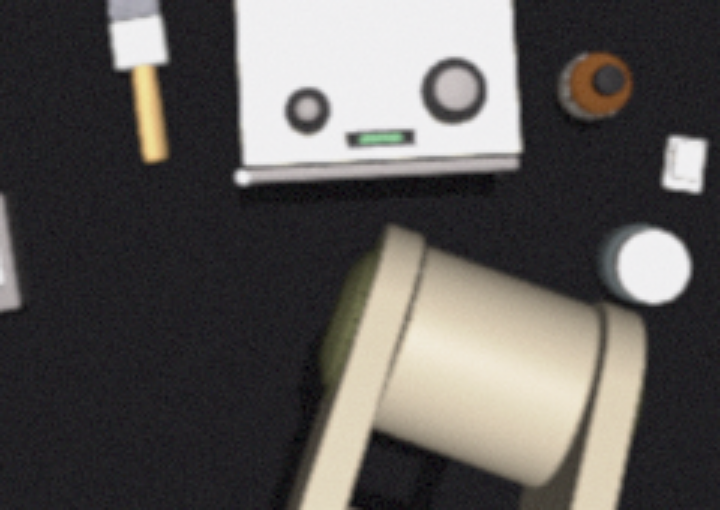

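The door lies flush across the front, and all the bystanders are where they were. Start is at about (640,-73), z ≈ 118. Moving over it.

>>> step_arm([
  {"dx": -1,"dy": -0.2,"dz": 0,"wx": 0,"wy": 0,"wz": 0},
  {"dx": -1,"dy": -0.2,"dz": 0,"wx": 0,"wy": 0,"wz": 0},
  {"dx": -1,"dy": -0.2,"dz": 0,"wx": 0,"wy": 0,"wz": 0},
  {"dx": -1,"dy": -0.2,"dz": 0,"wx": 0,"wy": 0,"wz": 0},
  {"dx": -1,"dy": -0.2,"dz": 0,"wx": 0,"wy": 0,"wz": 0},
])

```text
time_s: 14.55
eef_pos: [616.2, -70.8, 183.6]
ee_rot: [-0.0, -0.025, 1.0, 0.0]
force: [-0.1, -0.4, 1.0]
grip_width: -0.001
grip_force: 0.0
```

>>> step_arm([
  {"dx": -1,"dy": -0.15,"dz": 0,"wx": 0,"wy": 0,"wz": 0},
  {"dx": 0,"dy": 0,"dz": 0.5,"wx": 0,"wy": 0,"wz": 0},
  {"dx": 0,"dy": 0,"dz": 0.5,"wx": 0,"wy": 0,"wz": 0},
  {"dx": 0,"dy": 0,"dz": 0,"wx": 0,"wy": 0,"wz": 0},
])

```text
time_s: 14.95
eef_pos: [638.8, -72.7, 156.2]
ee_rot: [-0.002, -0.025, 1.0, 0.001]
force: [0.6, -0.2, 0.4]
grip_width: -0.003
grip_force: 0.0
```

```bash
python3 - <<'E'
from h import *
s=ctrl.sense();print(s["time_s"],s["eef_pos"],s["force"])
c=eyes.capture("wrist");cv2.imwrite("pics/w5.png",c["frame"])
T=np.array(c["tool_from_camera"]);print(T.round(2))
for d in eyes.landmark_of("wrist","start_top"): print(d["p"],(T@np.r_[d["point"],1]).round(1))
E
```

```text
14.95 [638.83312084 -72.74463735 156.17948726] [ 0.58998474 -0.18415051  0.37752151]
[[   0.     -0.96   -0.28   68.01]
 [   1.      0.     -0.      0.23]
 [   0.     -0.28    0.96 -117.94]
 [   0.      0.      0.      1.  ]]
0.87 [-1.7 -2.6 40.4  1. ]
```

View pics/w5.png

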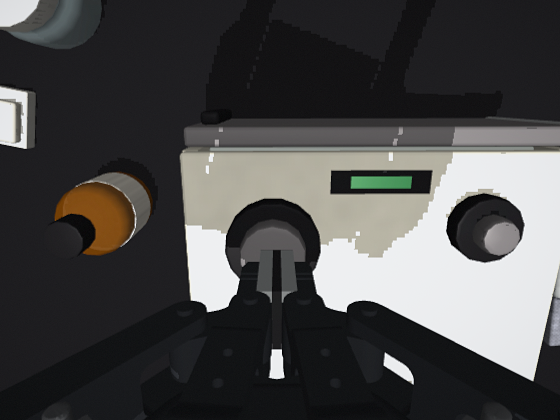

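The wrist view shows the closed fingertips over the large button at (273,245), with stop well to the right at (500,235). About 15 mm to go; descending slowly.

>>> step_arm([
  {"dx": 0,"dy": 0,"dz": 0.3,"wx": 0,"wy": 0,"wz": 0},
  {"dx": 0,"dy": 0,"dz": 0.2,"wx": 0,"wy": 0,"wz": 0},
  {"dx": 0,"dy": 0,"dz": 0.1,"wx": 0,"wy": 0,"wz": 0},
  {"dx": 0,"dy": 0,"dz": 0.1,"wx": 0,"wy": 0,"wz": 0},
  {"dx": 0,"dy": 0,"dz": 0,"wx": 0,"wy": 0,"wz": 0},
])

```text
time_s: 15.55
eef_pos: [640.4, -73.1, 141.2]
ee_rot: [-0.0, -0.025, 1.0, 0.0]
force: [-1.2, 0.0, 2.1]
grip_width: 0.004
grip_force: 0.9
```

>>> step_arm([
  {"dx": 0,"dy": 0,"dz": 0.08,"wx": 0,"wy": 0,"wz": 0},
  {"dx": 0,"dy": 0,"dz": 0,"wx": 0,"wy": 0,"wz": 0},
])

```text
time_s: 15.75
eef_pos: [640.5, -73.2, 139.4]
ee_rot: [0.0, -0.025, 1.0, -0.0]
force: [-1.0, 0.8, 3.4]
grip_width: 0.001
grip_force: 1.4
```

>>> step_arm([
  {"dx": 0,"dy": 0,"dz": 0.08,"wx": 0,"wy": 0,"wz": 0},
  {"dx": 0,"dy": 0,"dz": 0.08,"wx": 0,"wy": 0,"wz": 0},
  {"dx": 0,"dy": 0,"dz": 0,"wx": 0,"wy": 0,"wz": 0},
])

```text
time_s: 16.05
eef_pos: [640.6, -73.2, 136.0]
ee_rot: [0.0, -0.025, 1.0, -0.0]
force: [-3.8, 1.3, 7.7]
grip_width: 0.001
grip_force: 4.0
```

>>> step_arm([
  {"dx": 0,"dy": 0,"dz": 0.08,"wx": 0,"wy": 0,"wz": 0},
  {"dx": 0,"dy": 0,"dz": 0,"wx": 0,"wy": 0,"wz": 0},
  {"dx": 0,"dy": 0,"dz": 0,"wx": 0,"wy": 0,"wz": 0},
])

```text
time_s: 16.35
eef_pos: [640.7, -73.2, 135.8]
ee_rot: [0.001, -0.025, 1.0, -0.0]
force: [-8.4, 2.0, 18.8]
grip_width: -0.001
grip_force: 9.6
```

The button is bottomed: 6 mm of travel, then a hard rise to 19 N. Releasing.

>>> step_arm([
  {"dx": 0,"dy": 0,"dz": -0.5,"wx": 0,"wy": 0,"wz": 0},
  {"dx": 0,"dy": 0,"dz": -1,"wx": 0,"wy": 0,"wz": 0},
  {"dx": 0,"dy": 0,"dz": -1,"wx": 0,"wy": 0,"wz": 0},
  {"dx": 0.5,"dy": 0,"dz": -1,"wx": 0,"wy": 0,"wz": 0},
  {"dx": 1,"dy": 0,"dz": 0,"wx": 0,"wy": 0,"wz": 0},
])

```text
time_s: 16.85
eef_pos: [604.3, -75.4, 223.7]
ee_rot: [0.003, -0.025, 1.0, -0.001]
force: [0.7, 0.3, -0.1]
grip_width: -0.007
grip_force: 0.0
```

>>> step_arm([
  {"dx": 1,"dy": 0,"dz": 0,"wx": 0,"wy": 0,"wz": 0},
  {"dx": 1,"dy": 0,"dz": 0,"wx": 0,"wy": 0,"wz": 0},
  {"dx": 1,"dy": 0,"dz": 0,"wx": 0,"wy": 0,"wz": 0},
  {"dx": 0.5,"dy": 0,"dz": 0,"wx": 0,"wy": 0,"wz": 0},
  {"dx": 0,"dy": 0,"dz": 0,"wx": 0,"wy": 0,"wz": 0},
])

```text
time_s: 17.35
eef_pos: [514.8, -79.5, 221.0]
ee_rot: [0.0, -0.025, 1.0, -0.0]
force: [0.5, 0.1, 0.2]
grip_width: 0.002
grip_force: 0.0
```

```bash
python3 - <<'E'
from h import *
c,o=look("top",["door_face","start_top","stop_top","jar","bottle","slide_case","blade_box"])
cv2.imwrite("pics/top6.png",cv2.resize(c["frame"][120:350,140:440],None,fx=2.5,fy=2.5))
E
```

```text
top door_face 0.8 [582.6 -41.6  50.5]
top start_top 0.63 [637.9 -72.8 120.9]
top stop_top 0.62 [621.8  31.4 118.5]
top jar 0.6 [ 515.  -230.2    3.2]
top jar 0.47 [669.1 161.2   6.8]
top bottle 0.83 [ 649.6 -186.4    1.1]
top slide_case 0.89 [777.3 -20.7  96.4]
top blade_box 0.98 [518.8 292.8   0.6]
```

View pics/top6.png

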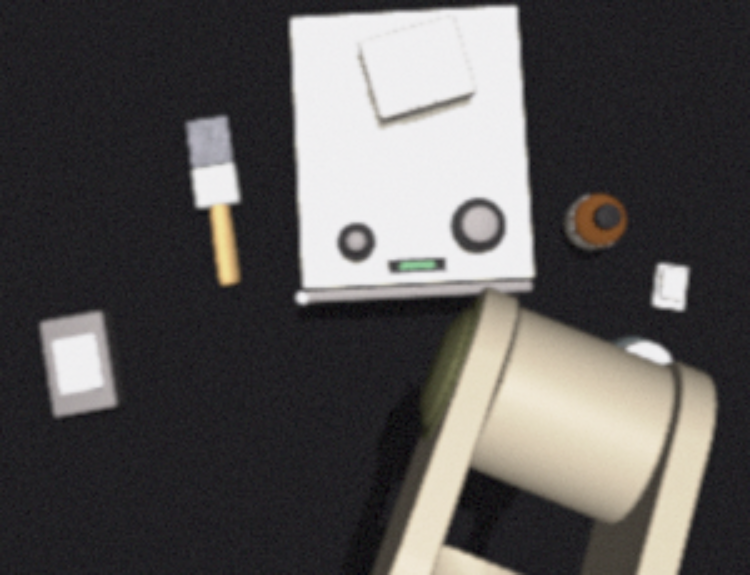

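The door is shut flush at row 295, both buttons are up, and everything is in its place.

```bash
python3 -c "
from rig import finish_job
print(finish_job())"
```

```text
the job is handed in; nothing more can be done
None
```

I pushed the tray home, shut the door, pressed and released start, left stop and the bystanders alone, and handed the job in at about 17.5 s of the 58 s allowed; no verdict was returned.

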